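# Tip the flip-front caddy and let the USB sticks slide into the tray

### The job

Bring the wooden tray in under the spout of the flip-front caddy, flat on the desk. Then tip the caddy forward on its front foot just far enough that its flap swings open and all five USB sticks slide out into the tray; do not let the caddy go over and do not spill a stick on the desk. Ease the caddy back down gently so that it stands where it stood, empty and with its flap shut, and leave the other things on the desk undisturbed.

Things in the scene. Friction and masses are not known exactly. Their poses are not given: they have to be found in the camera images.
- caddy: Free-standing flip-front caddy: hollow grey plastic body, closed all round, on a black weighted base; about 0.65 kg. Origin: centre of its underside; x to its front (flap and spout), y to its left, z up. 104 mm wide, 160 mm high. Base from x = -55 to +55 mm, 44 mm high. Flat top from x = -55 to +39 mm. The front leans back by 18 degrees from the spout to the top
- back (a point): Point on the caddy's plain flat upright back wall (104 mm wide, 0 to 160 mm high), mid-width, 130 mm up, 55 mm behind the origin; axes as the caddy's. Pushed forward above about 100 mm with some 3 N, the caddy does not slide but tips over its front foot. Let go, it falls back by itself up to about 45 degrees of tilt; beyond that it goes over
- foot (a point): Middle of the front edge of the caddy's front rubber foot strip (100 mm long), on the desk, 53 mm ahead of the caddy's origin: the edge about which the caddy tips forward; axes as the caddy's. The sticks slide easily on the caddy's smooth floor: at 33 to 38 degrees of tilt it empties within about a second
- spout (a point): Middle of the spout lip, the front edge of the chute floor (96 mm wide inside) on which the sticks lie: 75 mm ahead of the caddy's origin, 48 mm above the desk, underside 44 mm; it overhangs the base by 20 mm. Axes as the caddy's. With the caddy tilted by 33 degrees the lip is some 45 mm ahead of the base's front and 25 mm above the desk
- flap (a joint): Opening angle (rad) of the caddy's clear flap, 90 mm wide and 72 mm long, hinged at its upper edge 120 mm above the desk; 0 = shut, lying on the front that leans back by 18 degrees. It hangs freely: it falls shut by its own weight and swings open by itself once the caddy is tilted forward by more than 18 degrees; opens to 1.2
- tray_c (a point): Centre, half-way up (9 mm), of a loose open wooden tray: 110 mm (its x) by 170 mm (its y), 18 mm high, walls 8 mm thick, floor 8 mm, 0.25 kg. Starts left or right of the caddy. A wall can be pinched from above, or the tray pushed; its rim passes under the spout. Long side across the spout, near wall 10 to 30 mm ahead of the front of the caddy's base, it catches the sticks
- stick1_c (a point): Centre of one of five alike USB sticks (black body with steel plug, 42 mm along its x, 18 mm wide, 8 mm thick, 12 g). At the start it lies flat on the chute floor inside the caddy, behind the flap
- stick2_c (a point): Centre of one of five alike USB sticks (black body with steel plug, 42 mm along its x, 18 mm wide, 8 mm thick, 12 g). At the start it lies flat on the chute floor inside the caddy, behind the flap
- stick3_c (a point): Centre of one of five alike USB sticks (black body with steel plug, 42 mm along its x, 18 mm wide, 8 mm thick, 12 g). At the start it lies flat on the chute floor inside the caddy, behind the flap
- stick4_c (a point): Centre of one of five alike USB sticks (black body with steel plug, 42 mm along its x, 18 mm wide, 8 mm thick, 12 g). At the start it lies flat on the chute floor inside the caddy, behind the flap
- stick5_c (a point): Centre of one of five alike USB sticks (black body with steel plug, 42 mm along its x, 18 mm wide, 8 mm thick, 12 g). At the start it lies flat on the chute floor inside the caddy, behind the flap
- clock_c (a point): Bystander: centre, 31 mm above the desk, of a white desk clock 95 mm wide (its y), 44 mm deep (its x), 60 mm high. It stands on the other side of the caddy from the tray
- mug_c (a point): Bystander: centre, 46 mm above the desk, of a white mug 80 mm across and 92 mm high, handle towards its +y
- phone_c (a point): Bystander: middle, 80 mm above the desk, of a smartphone standing on its charging stand: 75 mm wide (its y), 95 mm deep (its x), about 150 mm high

How it is judged:
By the outcome, as a careful person would: the job done as asked, in the order asked, and still so for the second after the job is handed in, with the robot touching nothing.
It also fails if it takes over 59 s, if anything falls off the work surface, if the arm or the gripper's body presses on something with over 40 N, if the wrist force passes 120 N, or if a joint passes its speed limit or range.

### The arm

A 6-joint arm with a two-finger parallel gripper is mounted at the origin on the work surface. World frame = base frame: x ahead of the robot, y to its left, z up, the work surface at z = 0. Lengths are in mm, angles in rad, forces in N, time in s.
With the tool pointing down it reaches from about 275 to 750 mm from the base axis. Payload 10.2 kg.
Tool frame: the origin (TCP) lies midway between the tips of the shut fingers; the grasp point (between the pads) lies manip.grip_point_offset behind it (manip.grip_point_offset is the distance from the TCP to the grasp point, in mm); y points along the fingers, z is the direction in which the jaws open and shut, and the axes are right-handed (so a half turn about y gives the same grasp; the last joint's range is limited). The gripper opens to 88 mm and grips with 3 to 60 N. Pads are 18 mm wide; open, the fingers measure 123 mm over their backs; the gripper's body (75 mm by 187 mm) begins 45 mm behind the grasp point.
Start: joints at [0.957, 0.313, 1.498, -0, 1.331, -0.223], TCP at [200, 485.418, 238.72] pointing down, gripper open.
Joint ranges: [-2.94, 2.94], [-0.97, 2.17], [0.19, 2.56], [-1.23, 4.37], [0.02, 3.11], [-2.88, 2.88]. Speed limits (rad/s): [2.39, 2.39, 3.01, 3.14, 3.14, 3.14].

### API

Orientations are given as a rotation vector (axis times angle).
In Python, from workcell import manip gives the robot as it stands. Calls block until the motion is done:
- manip.goto(position, orientation): joint-space move of the TCP to a pose.
- manip.movel(position, speed=150, frame=None, stop_force=None): straight line of the TCP; frame=None keeps the orientation; speed is the mean speed in mm/s. With stop_force (N) it stops when the force on the tool has changed by that much, and returns True; else False.
- manip.goto_joints(angles): joint-space move.
- manip.release() and manip.gripper_close(squeeze=None): open the fingers fully, or close them until they stop; squeeze is the grip in N (None keeps the last).
- manip.wait(seconds).
- manip.inverse_kinematics(position, orientation): joint angles nearest the present ones, or None.
- manip.get_obs(): the state.
- manip.camera(name): name is "scene" or "top" or "wrist"; returns a dict with "img" (420x560x3 uint8, blue, green, red), "range_z" (420x560 float32, mm along the optical axis (not along the pixel's ray), 0 where there is no reading), "fx", "fy", "cx", "cy" (pixels), "R" (3x3) and "t" (3): a world point X has camera coordinates R X + t. Camera axes: x right, y down, z forward; pixel columns grow to the right and rows downward; lengths in mm; the calibration is good to about 2 mm. A picture is of the moment at which its call begins.
A pose or a line that the arm cannot do raises manip.Unreachable and nothing moves.
- manip.finish_job(): hands the job in, once; it reports no verdict.
The state is a dict: "time": time; "qpos": joint angles; "dq": joint speeds; "joint_torque": joint torques, N m; "eef_pos": TCP position; "orientation": TCP orientation; "force": force on the tool from outside, world axes, zero at the start; "torque": the same for the moment, N m; "opening": finger opening in mm.
Only numpy, scipy, OpenCV 4.12 (cv2) and the standard library are available. Lean on these libraries where they do the work, as an engineer would, in place of code of your own. Each camera call takes 0.05 s, during which the arm holds its last target. There are 200 camera calls.

## Working session

There is one attempt and no reset: what is moved stays moved. The work goes in short steps, each a Python script; the robot and the scene stay as the last script left them, time stands still between calls to the robot, and variables do not carry over. Pictures are saved under pics/ and viewed, about 8 in all and at most 12, crops included, and the job is handed in when it is done.

```bash
mkdir -p pics; ls; python3 - <<'E'
from workcell import manip
import cv2,numpy as np
for n in("top","scene"):
    c=manip.camera(n); cv2.imwrite(f"pics/{n}0.png",c["img"]); np.savez(f"{n}0.npz",**c)
    print(n,c["fx"],c["cx"],c["cy"],np.round(c["R"],3).tolist(),c["t"],(c["range_z"]>0).mean())
print(manip.get_obs(),manip.grip_point_offset)
E
```

```text
pics
top 410.0325287960472 287.0774667911908 203.24347706625 [[0.009, -1.0, -0.002], [-0.991, -0.009, -0.136], [0.136, 0.003, -0.991]] [ -29.67708126  465.03325887 1372.88909247] 0.9961224489795918
scene 416.98745047722 282.2847829478466 206.7735967386652 [[0.618, 0.786, 0.008], [0.493, -0.38, -0.783], [-0.612, 0.488, -0.622]] [-262.74850359 -148.70071597 1368.97544747] 0.995829081632653
{'time': 0.1, 'qpos': array([ 9.56586187e-01,  3.13379732e-01,  1.49834822e+00, -4.12861658e-05,
        1.33099780e+00, -2.23368814e-01]), 'dq': array([-1.68957541e-03, -1.71539069e-03, -2.40984488e-03,  6.02226079e-04,
       -3.99695650e-04,  8.56622962e-05]), 'joint_torque': array([ 4.14084352e-03, -4.02802348e+01, -2.52647120e+01,  6.96563465e-02,
        3.41992895e-02, -4.22922744e-05]), 'eef_pos': array([199.88359102, 485.22349578, 238.23047551]), 'orientation': array([-1.5500179 ,  0.30698391, -0.30631408]), 'force': array([ 0.18773018,  0.79882324, -1.09462995]), 'torque': array([-0.01267818,  0.03557844, -0.02673267]), 'opening': 87.82959623265732} 18.700000000000003
```

View pics/top0.png

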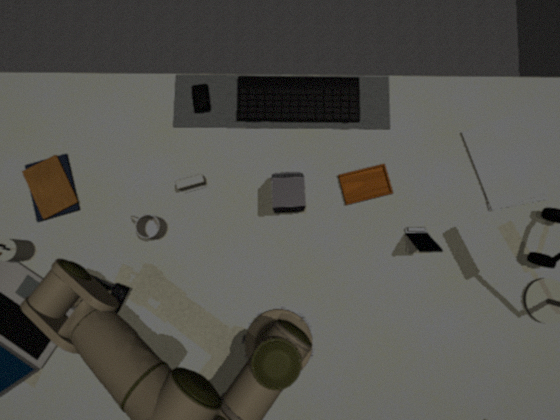

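View pics/scene0.png

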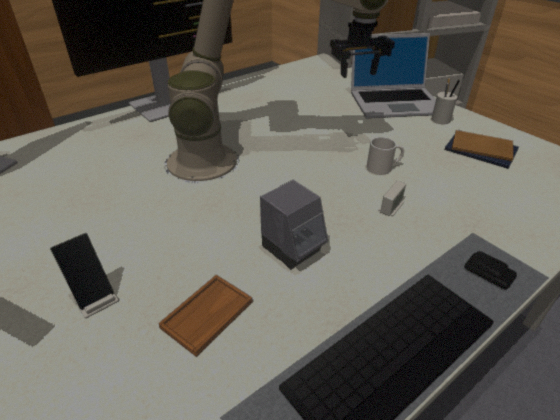

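The top view shows the caddy at (288,192), the tray at (365,184) on its right (-y), the clock at (190,183), the mug at (147,228) and the phone at (422,240). In the scene view the caddy's flap is at (315,235), facing roughly +x (towards the keyboard).

```bash
cat > h.py <<'E'
import numpy as np,cv2
def cloud(c):
    v,u=np.mgrid[:420,:560]; z=c["range_z"].astype(float)
    P=np.stack([(u-c["cx"])/c["fx"]*z,(v-c["cy"])/c["fy"]*z,z],-1)
    W=(P-c["t"])@c["R"]; W[z==0]=np.nan; return W
def ray(c,u,v,z):
    C=-c["R"].T@c["t"]; d=c["R"].T@np.array([(u-c["cx"])/c["fx"],(v-c["cy"])/c["fy"],1]); return C+d*(z-C[2])/d[2]
def rect(p):
    r=cv2.minAreaRect(p[:,:2].astype(np.float32)); return np.round(r[0],1),np.round(r[1],1),round(r[2],2)
def orange(c):
    h=cv2.cvtColor(c["img"],cv2.COLOR_BGR2HSV); return cv2.inRange(h,(3,120,50),(22,255,255))>0
E
python3 - <<'E'
import numpy as np,cv2
from h import *
for n,box in(("top",(255,150,325,230)),("scene",(245,170,340,275))):
    c=dict(np.load(n+"0.npz")); W=cloud(c); a,b,d,e=box
    S=W[b:e,a:d].reshape(-1,3)
    desk=W[...,2]; print(n,"desk z",np.nanmedian(desk[np.abs(desk)<15]))
    T=S[(S[:,2]>152)&(S[:,2]<170)]; print("top face",len(T),np.median(T[:,2]),rect(T))
    O=S[(S[:,2]>12)]; print("all",rect(O))
    # normals of caddy faces
    G=W[b:e,a:d]; N=np.cross(G[2:,1:-1]-G[:-2,1:-1],G[1:-1,2:]-G[1:-1,:-2]); N/=np.linalg.norm(N,axis=-1,keepdims=True)
    C=-c["R"].T@c["t"]; N*=np.sign(((C-G[1:-1,1:-1])*N).sum(-1,keepdims=True))
    z=G[1:-1,1:-1,2]; m=(z>55)&(z<150)&(np.abs(N[...,2])<.5)
    az=np.degrees(np.arctan2(N[...,1],N[...,0]))[m]; hh,ed=np.histogram(az,72,(-180,180))
    for i in np.argsort(-hh)[:6]: s=(az>=ed[i])&(az<ed[i+1]); print(ed[i],hh[i],np.round(np.median(az[s]),1),np.round(np.median(N[m][s],0),3),np.round(np.median(G[1:-1,1:-1][m][s],0)))
    m=orange(c)&(W[...,2]<40)&(W[...,2]>-10); l,k,st,_=cv2.connectedComponentsWithStats(m.astype(np.uint8))
    for i in range(1,l):
        if st[i,4]>300:
            P=np.array([ray(c,u,v,18) for v,u in np.argwhere(k==i)]); print("tray",st[i],rect(P))
E
python3 - <<'E'
import cv2
a=cv2.imread('pics/scene0.png')[170:275,240:345]
cv2.imwrite('pics/crop0.png',cv2.resize(a,None,fx=5,fy=5,interpolation=2))
E
```

```text
top desk z 1.4973393125917802
top face 1003 160.93754776814498 (array([484.9, -29.8]), array([ 96.8, 103.8]), 2.83)
all (array([510.1, -28.3]), array([147.8, 104. ]), 3.43)
0.0 53 3.1 [0.95  0.05  0.306] [552. -18.  90.]
-180.0 49 -177.5 [-0.999 -0.044  0.002] [437. -29. 107.]
-175.0 32 -173.0 [-0.993 -0.122  0.001] [437. -27.  98.]
5.0 26 6.8 [0.942 0.11  0.313] [554. -26.  88.]
-5.0 24 -2.0 [ 0.951 -0.034  0.304] [553. -28.  94.]
175.0 16 178.4 [-1.     0.028  0.004] [438. -39. 109.]
tray [  23  156   55   63 2005] (array([520.1, 802.9]), array([192.1, 132.3]), 28.12)
tray [ 338  164   55   41 1456] (array([ 538.2, -295.4]), array([107.3, 168.7]), 14.61)
scene desk z 1.3230516505447323
top face 1333 160.78104316521197 (array([488. , -27.9]), array([ 99.6, 105.9]), 3.4)
all (array([504.7, -27.2]), array([135. , 106.9]), 3.64)
-85.0 149 -82.9 [ 0.121 -0.985 -0.06 ] [510. -78. 101.]
-90.0 142 -87.2 [ 0.049 -0.994 -0.03 ] [499. -78.  93.]
-95.0 124 -92.3 [-0.04  -0.995  0.038] [498. -79. 102.]
0.0 116 2.4 [0.983 0.041 0.153] [552. -24. 100.]
-100.0 109 -97.2 [-0.123 -0.986  0.095] [501. -78. 101.]
-5.0 105 -2.1 [ 0.989 -0.037  0.12 ] [551. -23. 101.]
tray [ 15  11  42  14 343] (array([-2119.7,     9. ]), array([234.4, 258.6]), 83.09)
tray [485  37  75  29 764] (array([  85.6, 1884.8]), array([457.7, 192.3]), 1.57)
tray [  0 108  53  27 690] (array([-621.7, -390.5]), array([186.2, 128.1]), 89.77)
tray [ 452  131   61   30 1123] (array([515.6, 803.5]), array([188.9, 141.7]), 28.49)
tray [ 159  276   92   80 3532] (array([ 546.7, -298.9]), array([114.2, 171.5]), 14.53)
```

View pics/crop0.png

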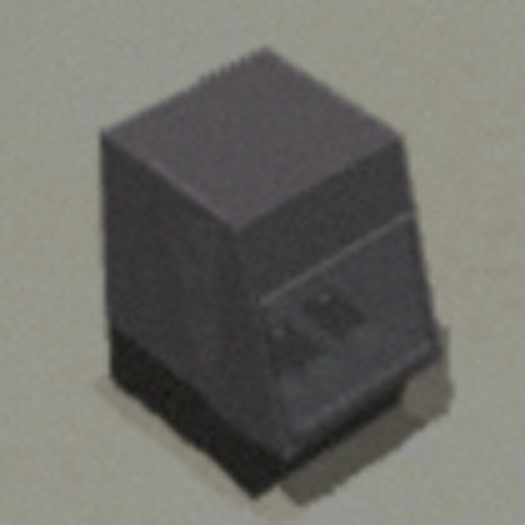

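```bash
cat >> h.py <<'E'
from scipy.spatial.transform import Rotation
from workcell import manip
def ori(psi):
    """tool down, jaws opening along the y axis of a frame yawed by psi; half turn chosen so that wrist turns least"""
    z=np.array([-np.sin(psi),np.cos(psi),0]); y=np.array([0,0,-1.]); R=np.stack([np.cross(y,z),y,z],1)
    return [Rotation.from_matrix(R*s).as_rotvec() for s in ([1,1,1],[-1,1,-1])]
def best(p,psi):
    q0=manip.get_obs()["qpos"]; L=[]
    for o in ori(psi):
        q=manip.inverse_kinematics(p,o)
        if q is not None: L.append((np.abs(np.array(q)[5]),o,np.round(q,2)))
    return min(L,key=lambda a:a[0])
E
cat > go1.py <<'E'
from h import *
psi=np.radians(14.6); c=np.array([541,-296.5]); rot=lambda a:np.array([[np.cos(a),-np.sin(a)],[np.sin(a),np.cos(a)]])
off=np.array([12,-81]); g=c+rot(psi)@off
cy=np.radians(3.1); tgt=np.array([494,-28.5])+rot(cy)@[128,0]; gt=tgt+rot(cy)@off
print(g,tgt,gt)
for p,a in((g,psi),(gt,cy)):
    for z in (11,120,260): print(best([*p,z],a))
E
python3 go1.py
```

```text
[ 573.03012806 -371.85961051] [621.8126938  -21.57791194] [ 638.1755177  -101.81043648]
(np.float64(0.5692682725006204), array([-0.26717999,  2.08566612, -2.08566612]), array([-0.75,  0.89,  1.17, -0.  ,  1.08,  0.57]))
(np.float64(0.5692682725006204), array([-0.26717999,  2.08566612, -2.08566612]), array([-0.75,  0.76,  1.1 , -0.  ,  1.28,  0.57]))
(np.float64(0.5692682725006204), array([-0.26717999,  2.08566612, -2.08566612]), array([-0.75,  0.68,  0.88,  0.  ,  1.58,  0.57]))
(np.float64(1.177542276887415), array([-0.0593676 ,  2.19398894, -2.19398894]), array([-0.34,  0.81,  1.31, -0.  ,  1.01,  1.18]))
(np.float64(1.177542276887415), array([-0.0593676 ,  2.19398894, -2.19398894]), array([-0.34,  0.68,  1.24, -0.  ,  1.22,  1.18]))
(np.float64(1.177542276887415), array([-0.0593676 ,  2.19398894, -2.19398894]), array([-0.34,  0.58,  1.04, -0.  ,  1.52,  1.18]))
```

```bash
cat >> go1.py <<'E'
o=best([*g,120],psi)[1]
p=manip.get_obs()["eef_pos"]
manip.movel([p[0],p[1],300],speed=250)
manip.goto([*g,280],o)
manip.movel([*g,45],speed=200)
print("hit",manip.movel([*g,11],speed=60,stop_force=6))
manip.gripper_close(squeeze=25)
s=manip.get_obs(); print(s["time"],s["opening"],s["eef_pos"],s["force"])
im=manip.camera("scene")["img"]; cv2.imwrite("pics/grip.png",im[150:400,60:400])
E
python3 go1.py
```

```text
[ 573.03012806 -371.85961051] [621.8126938  -21.57791194] [ 638.1755177  -101.81043648]
(np.float64(0.5692682725006204), array([-0.26717999,  2.08566612, -2.08566612]), array([-0.75,  0.89,  1.17, -0.  ,  1.08,  0.57]))
(np.float64(0.5692682725006204), array([-0.26717999,  2.08566612, -2.08566612]), array([-0.75,  0.76,  1.1 , -0.  ,  1.28,  0.57]))
(np.float64(0.5692682725006204), array([-0.26717999,  2.08566612, -2.08566612]), array([-0.75,  0.68,  0.88,  0.  ,  1.58,  0.57]))
(np.float64(1.177542276887415), array([-0.0593676 ,  2.19398894, -2.19398894]), array([-0.34,  0.81,  1.31, -0.  ,  1.01,  1.18]))
(np.float64(1.177542276887415), array([-0.0593676 ,  2.19398894, -2.19398894]), array([-0.34,  0.68,  1.24, -0.  ,  1.22,  1.18]))
(np.float64(1.177542276887415), array([-0.0593676 ,  2.19398894, -2.19398894]), array([-0.34,  0.58,  1.04, -0.  ,  1.52,  1.18]))
hit False
6.9917 7.596839740216797 [ 573.02984778 -371.89264427   10.99330431] [-0.04205071  0.04815694  0.16730023]
```

View pics/grip.png

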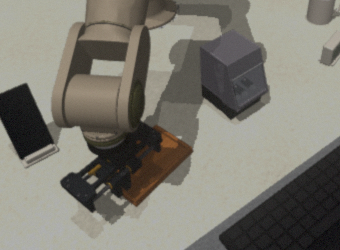

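The fingers hold the tray's right wall, with the gripper at crop pixel (110,175) and an opening of 7.6 mm. Nothing else was touched.

```bash
cat > go2.py <<'E'
from h import *
cy=np.radians(3.1); o=best([638.2,-101.8,11],cy)[1]
manip.movel([643,-330,11.5],speed=90,frame=o)
manip.movel([638.2,-101.8,11.5],speed=110)
s=manip.get_obs(); print(s["time"],s["opening"],s["eef_pos"],s["force"])
manip.release()
manip.movel([638.2,-101.8,70],speed=100)
manip.movel([600,-220,280],speed=250)
for n in("top","scene"):
    c=manip.camera(n); cv2.imwrite(f"pics/{n}2.png",c["img"]); np.savez(n+"2.npz",**c); W=cloud(c)
    l,k,st,_=cv2.connectedComponentsWithStats((orange(c)&(np.abs(W[...,1])<180)&(W[...,2]<40)&(W[...,0]>500)).astype(np.uint8))
    i=1+np.argmax(st[1:,4]); P=np.array([ray(c,u,v,18) for v,u in np.argwhere(k==i)]); print(n,"tray",st[i],rect(P))
    S=W.reshape(-1,3); T=S[(np.abs(S[:,2]-161)<6)&(np.abs(S[:,1]+28)<62)&(np.abs(S[:,0]-485)<65)]; print("top face",rect(T))
print(manip.get_obs()["time"])
E
python3 go2.py
```

```text
10.325 7.593079697348736 [ 638.09958677 -101.98000059   11.3950801 ] [-0.34296592  1.08424799 -1.62932701]
top tray [ 263  145   49   32 1284] (array([619.7, -22.1]), array([106.7, 167.2]), 3.66)
top face (array([484.8, -29.1]), array([ 96.9, 102.1]), 2.52)
scene tray [ 286  245   82   65 2725] (array([626.1, -27.1]), array([113.3, 174.9]), 3.32)
top face (array([487.5, -27. ]), array([ 98.9, 107.3]), 3.93)
13.525
```

View pics/scene2.png

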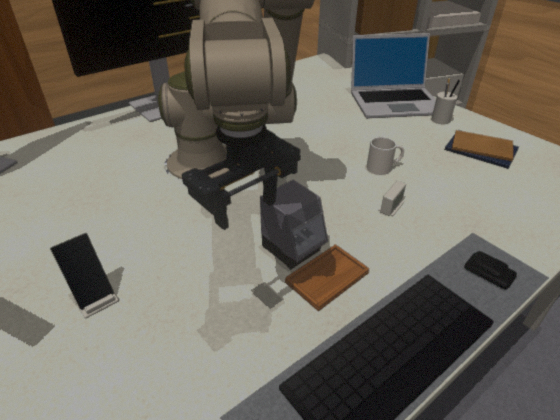

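The tray lies flat across the spout at about (622,-24), yaw 3.3°, seen at pixel (328,275). The caddy hasn't moved. Next I'll contact the back wall.

```bash
cat > go3.py <<'E'
from h import *
cy=np.radians(3.1); u=np.array([np.cos(cy),np.sin(cy),0]); b=np.array([439,-31.5,125.])
st=b-45*u; o=best(st,cy)[1]
manip.gripper_close(squeeze=10)
manip.goto(st+[0,0,130],o)
manip.movel(st,speed=200); manip.wait(.2)
f0=manip.get_obs()["force"]
print("hit",manip.movel(b+6*u,speed=25,stop_force=1.5))
s=manip.get_obs(); print(s["time"],s["opening"],s["eef_pos"],s["force"]-f0,(s["eef_pos"]-b)@u)
np.save("p0.npy",s["eef_pos"])
E
python3 go3.py
```

```text
hit True
18.25 0.46937239695895644 [429.88230732 -31.89472898 124.57988129] [-0.59489142 -0.55140401  1.26467524] -9.125696967494514
```

Contact came 9.1 mm short of the wall, which matches the finger's half-width. Now I'll tip it along the arc.

```bash
cat > go4.py <<'E'
from h import *
cy=np.radians(3.1); u=np.array([np.cos(cy),np.sin(cy),0]); p0=np.load("p0.npy")
def at(deg):
    t=np.radians(deg); r=-108*np.cos(t)+p0[2]*np.sin(t)+108; z=p0[2]*np.cos(t)+108*np.sin(t)
    return np.array([p0[0],p0[1],0])+r*u+[0,0,z]
def tilt(c):
    """normal of the back/top faces near the caddy -> tilt angle, from a plane fit of the top face"""
    W=cloud(c).reshape(-1,3); return W
E
cat > go4b.py <<'E'
from go4 import *
f0=manip.get_obs()["force"]
for d in (5,10,15,20,25,30,34):
    manip.movel(at(d),speed=45); s=manip.get_obs(); print(d,s["time"],np.round(s["force"]-f0,1))
manip.wait(.8)
im=manip.camera("scene")["img"]; cv2.imwrite("pics/tip.png",cv2.resize(im[150:330,220:420],None,fx=3,fy=3,interpolation=2)); print(manip.get_obs()["time"])
E
python3 go4b.py
```

```text
5 18.725 [-2.1  0.5 -1.5]
10 19.1917 [-2.4  0.4  0.3]
15 19.6583 [-2.   0.9  1. ]
20 20.125 [-1.3  0.6  0.7]
25 20.5917 [-0.9  0.2  0.1]
30 21.0583 [-0.6  1.4  1.8]
34 21.4667 [-1.8  1.2  1.7]
22.3167
```

View pics/tip.png

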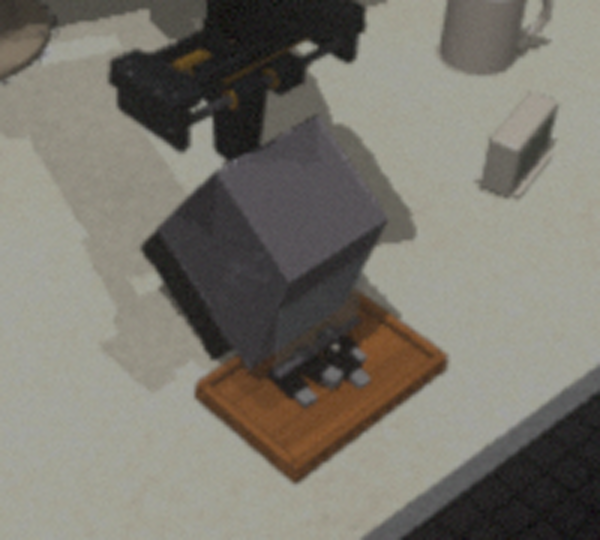

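The caddy is tilted with its flap open, and at least three or four sticks are in the tray around (325,370). I can't confirm all five, so I'll tilt slightly further and dwell.

```bash
cat > go5.py <<'E'
from go4 import *
manip.movel(at(37),speed=30); manip.wait(1.2)
a=manip.camera("scene")["img"][230:310,280:390]; b=manip.camera("top")["img"][125:215,245:335]
cv2.imwrite("pics/tip2.png",np.hstack([cv2.resize(a,(550,400),interpolation=2),cv2.resize(b,(240,400),interpolation=2)])); print(manip.get_obs()["time"])
E
python3 go5.py
```

```text
24.0583
```

View pics/tip2.png

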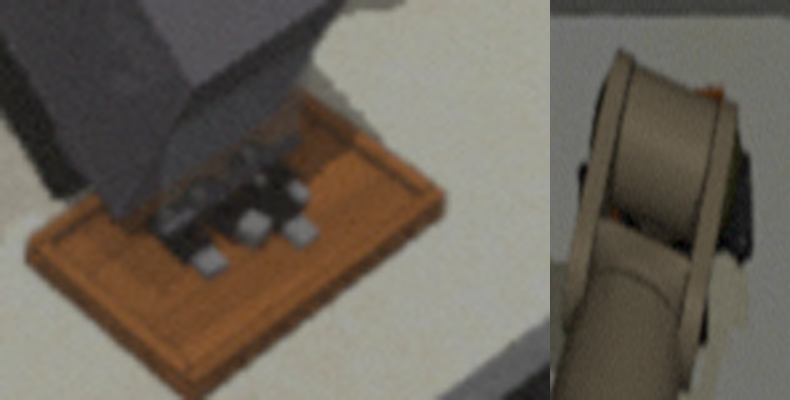

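Four plugs are visible at (300,190), (255,225), (300,235) and (210,262). The fifth may be hidden behind the flap or leaning on the lip. One gentle rock back to 26° will let leaning sticks drop.

```bash
cat > go6.py <<'E'
from go4 import *
f=lambda:manip.camera("scene")["img"][230:310,280:390]
manip.movel(at(31),speed=45); manip.movel(at(26),speed=45); manip.wait(.3); a=f()
manip.movel(at(31),speed=60); manip.movel(at(36),speed=60); manip.wait(.7); b=f()
cv2.imwrite("pics/tip3.png",np.hstack([cv2.resize(x,(400,291),interpolation=2) for x in (a,b)])); print(manip.get_obs()["time"])
E
python3 go6.py
```

```text
26.9417
```

View pics/tip3.png

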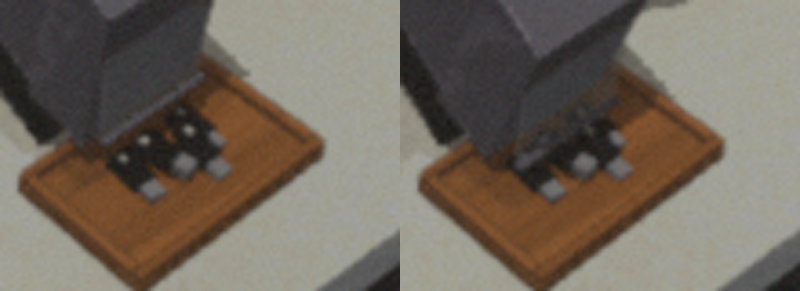

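At 26° the sticks lie clear of the lip, with white dots at about (123,158), (145,140), (188,130) and (182,113). Now I'll ease the caddy down and count the sticks with the spout away.

```bash
cat > go7.py <<'E'
from go4 import *
for d,v in ((31,50),(26,50),(21,50),(16,50),(11,45),(7,35),(4,22),(2,14),(.7,8),(0,6)): manip.movel(at(d),speed=v)
manip.movel(at(0)-4*u,speed=10)
manip.movel(at(0)-60*u,speed=100)
manip.movel(at(0)-60*u+[0,0,150],speed=250)
for n in("top","scene"):
    c=manip.camera(n); np.savez(n+"7.npz",**c); W=cloud(c)
    l,k,st,_=cv2.connectedComponentsWithStats((orange(c)&(np.abs(W[...,1])<180)&(W[...,2]<40)&(W[...,0]>500)).astype(np.uint8))
    i=1+np.argmax(st[1:,4]); P=np.array([ray(c,x,v,18) for v,x in np.argwhere(k==i)]); print(n,"tray",rect(P))
    S=W.reshape(-1,3); T=S[(np.abs(S[:,2]-161)<6)&(np.abs(S[:,1]+28)<62)&(np.abs(S[:,0]-485)<65)]; print("top face",rect(T))
    r=c["img"][130:220,250:340] if n=="top" else c["img"][175:315,250:390]; cv2.imwrite(f"pics/{n}7.png",r)
a,b=[cv2.imread(f"pics/{n}7.png") for n in("scene","top")]
cv2.imwrite("pics/end7.png",np.hstack([cv2.resize(a,(500,500),interpolation=2),cv2.resize(b,(300,300),interpolation=2)[:].repeat(1,0) if 0 else cv2.copyMakeBorder(cv2.resize(b,(300,300),interpolation=2),0,200,0,0,0)]))
print(manip.get_obs()["time"])
E
python3 go7.py
```

```text
top tray (array([619.5, -21.9]), array([106.8, 166.7]), 3.42)
top face (array([494.1, -29.8]), array([ 80.6, 103.1]), 1.08)
scene tray (array([625.7, -26.8]), array([114.1, 174.4]), 3.35)
top face (array([486.8, -27.1]), array([ 98.1, 107.2]), 3.29)
33.9583
```

View pics/end7.png

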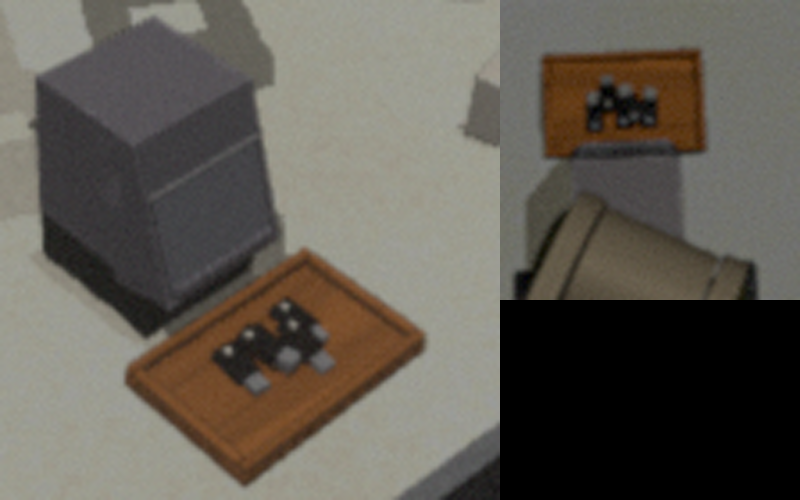

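The caddy is back in place with its flap shut. Four plugs show in the tray, at (257,385), (288,358), (320,362) and (320,332). A fifth stick isn't certain, so I'll look closer with the wrist camera.

```bash
cat > go8.py <<'E'
from h import *
cy=np.radians(3.1); p=np.array([600,-22,330.])
o=best(p,cy)[1]; manip.goto(p,o)
c=manip.camera("wrist"); np.savez("wrist8.npz",**c); cv2.imwrite("pics/w8.png",c["img"])
print(-c["R"].T@c["t"],c["R"][2],manip.get_obs()["time"])
z=p-[0,0,0]
for t in (20,30,40):
  for x in (560,600,640,680):
    R=Rotation.from_rotvec([-np.sin(cy)*np.radians(t)*1,np.cos(cy)*np.radians(t),0])*Rotation.from_rotvec(o)
    q=manip.inverse_kinematics([x,-22,260],R.as_rotvec()); print(t,x,R.as_matrix()[:,1].round(2),None if q is None else np.round(q,2))
E
python3 go8.py
```

```text
[681.40439362 -18.09496039 475.967435  ] [-0.31490752 -0.01704545 -0.94896929] 34.95
20 560 [-0.34 -0.02 -0.94] [-0.21  0.58  1.08 -0.09  1.82  1.3 ]
20 600 [-0.34 -0.02 -0.94] [-0.2   0.69  0.91 -0.09  1.89  1.31]
20 640 [-0.34 -0.02 -0.94] [-0.19  0.8   0.7  -0.09  1.98  1.31]
20 680 [-0.34 -0.02 -0.94] [-0.18  0.96  0.42 -0.09  2.1   1.31]
30 560 [-0.5  -0.03 -0.87] [-0.19  0.69  0.94 -0.14  2.01  1.3 ]
30 600 [-0.5  -0.03 -0.87] [-0.18  0.8   0.75 -0.14  2.1   1.3 ]
30 640 [-0.5  -0.03 -0.87] [-0.17  0.95  0.49 -0.14  2.22  1.29]
30 680 [-0.5  -0.03 -0.87] None
40 560 [-0.64 -0.03 -0.77] [-0.18  0.8   0.82 -0.19  2.2   1.28]
40 600 [-0.64 -0.03 -0.77] [-0.17  0.93  0.58 -0.2   2.31  1.26]
40 640 [-0.64 -0.03 -0.77] [-0.16  1.12  0.2  -0.23  2.49  1.22]
40 680 [-0.64 -0.03 -0.77] None
```

View pics/w8.png

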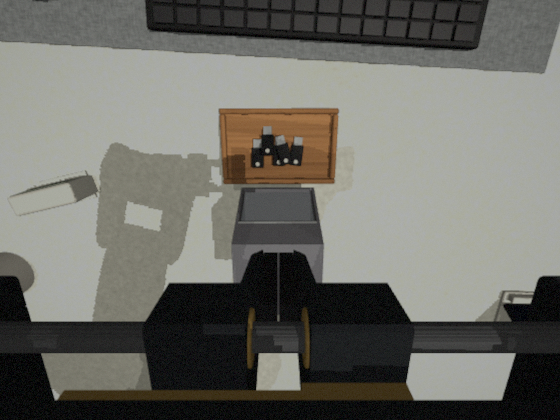

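The tray is at (278,146) with sticks at x = 258–300, and the flap at (278,205) is shut. I'll enlarge that region and check the heights.

```bash
python3 - <<'E'
from h import *
c=dict(np.load("wrist8.npz")); a=c["img"][105:190,215:342]; f=c["img"][185:235,230:326]
f2=cv2.convertScaleAbs(f,alpha=2.5)
cv2.imwrite("pics/w8c.png",np.vstack([cv2.resize(a[15:70,25:95],(700,340),interpolation=2),cv2.resize(f2,(700,260),interpolation=2)]))
W=cloud(c); print(np.round(W[124:170:2,248:308:3,2]).astype(int))
s=dict(np.load("scene0.npz"))
E
```

```text
[[ 9  8  8  8  8 10  7  9  7  8  9  8  9  8  7  7  9  9  9  8]
 [ 9  8  8  9  9 13 12 15  8  9  8  7  9  9  7  8  8  8  9  7]
 [ 8  9  8  9  9 14 14 14 10  7  8  8  9 10  7  8  9  7 10 10]
 [10  7  8  9  9 14 14 14  9  7  7  8  7  9 10 10  9  7  8  8]
 [ 8  8  9  9  9 16 14 16  9  8  8  8  9  8  9  8  7  9  9  9]
 [ 9  9  7  7  7 19 18 19 19 10  9  9  8  8  9  8  9  8  9  8]
 [ 9  7 10  7  9 20 21 20 21 18 22 25  9  8  8  9 13  8  7  9]
 [ 8  8  9  8  8 22 21 21 19 23 24 22  8  7  7  8 14 16  8  7]
 [ 8  7 13 17 14 23 22 21 22 14 22 23 23  9  9  9 15 14  8  8]
 [ 9  9 14 14 14 23 21 22 22 14 22 22 22  7  8 12 17 13  8  9]
 [ 9  8 14 16 14 21 23 23 24 15 23 23 26 25  9 15 15 15  9  7]
 [ 8  9 13 15 15 25 24 25 23 16 25 24 24 24  8 16 17 16 16  9]
 [ 9 16 17 16 16 25 27 26 25 16 23 23 25 26  8 16 16 16 17  8]
 [ 9 16 16 16 17 26 27 26 28 16 24 24 24 24 12 16 17 16 16  9]
 [ 7 17 17 17 17 27 26 28 27 15 24 25 26 24 16 18 16 17 16  9]
 [10 17 15 18 16 28 27 28 27 16 23 24 24 25 15 15 17 16  9  8]
 [ 7 14 16 16 17  9  8  9  8 14 23 25 26 25 24 16 19 16  8  8]
 [10 16 16 17 18  9 10  9  8 16 17 24 25 24 25 16 15 16  8  8]
 [ 9 16 17 16 15 11  9  9  8 17 18 25 24 24 25 17 16 15  7  7]
 [ 9 16 16 19 16 11  9  8 15 15 17 24 26 23 23 15 16 16  8  9]
 [ 9 15 16 16 15 11  9  9 16 16 18 24  9  9 17 17 18 16  9  9]
 [ 9 16 15 17 16  8  8  8  9  8  8  6  8 10  8  8  9  8  8  9]
 [ 9  7  9  9 10  8  9 10  9  7  7  9  9  8  9 10  8  8  7  8]]
```

View pics/w8c.png

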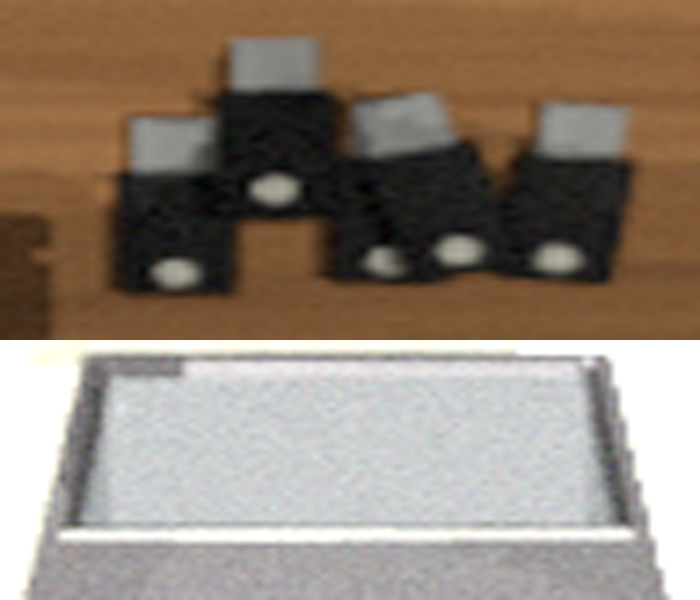

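The enlarged view shows five distinct white dots, at (175,272), (275,190), (385,260), (460,250) and (557,257). The fourth stick lies on the third (about 24 mm high against 16 mm). All five are inside the tray and the flap is shut.

```bash
python3 -c "
from workcell import manip
manip.finish_job(); print(manip.get_obs()['time'])"
```

```text
the job is handed in; nothing more can be done
the job is handed in; nothing more can be done
```

The job is handed in: all five USB sticks are in the tray, and the caddy is back where it stood with its flap shut. The robot clock read about 35 s at the last check, against the 59 s limit.

- **Tray:** I pinched its right wall and dragged it flat on the desk to under the spout, with the near wall about 18 mm ahead of the caddy's base.
- **Tipping:** I pushed the caddy's back with closed fingers along an arc about its front foot, to 34° and then 37°. I rocked it once to 26° and back to 36° to drop any stick still leaning on the lip, then eased it down slowly and backed the arm away.

**Last checks:**
- **Sticks:** the wrist picture shows five in the tray, two of them resting on others. Until then I could count only four, because one was partly hidden. None is on the desk.
- **Caddy:** the scene camera puts its top within about 1.5 mm of where it started. After tipping, the top camera gave a top-face centre about 9 mm off, but the arm was blocking part of its view, so I did not use it.
- **Tray position:** the two cameras differ by about 6 mm on its centre, which is well within tolerance.
- **Other things:** I saw no contact with the clock, mug or phone in the pictures, but I did not measure their positions.

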